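# Turn the spice row round for the guests

## Task

Move the four spice jars from the labelled storage rack into the dark serving rack, one jar to a cell, in the reverse of the order they stand in at the start: the jar at the left end of the storage rack goes to the right end of the serving rack, and so on (each storage pocket keeps the colour label of its jar, as a reminder). Set each jar down upright on the floor of its cell, without dropping it or tipping it over, and let go.

Things in the scene. Friction and masses are not known exactly. Their poses are not given: they have to be found in the camera images.
- jar_green: closed round spice jar, 42 mm diameter, 90 mm tall, about 0.15 kg: glass wall showing dark green herbs, wooden lid with a green disc (33 mm) on top. Loose, starts standing in pocket_green of the storage rack. Origin: centre of its underside, z up; turned at random about z. Can be gripped across the diameter at any height above the pocket walls.
- jar_yellow: closed round spice jar, 42 mm diameter, 90 mm tall, about 0.15 kg: glass wall showing ochre yellow spice, wooden lid with a yellow disc (33 mm) on top. Loose, starts standing in pocket_yellow of the storage rack. Origin: centre of its underside, z up; turned at random about z. Can be gripped across the diameter at any height above the pocket walls.
- jar_red: closed round spice jar, 42 mm diameter, 90 mm tall, about 0.15 kg: glass wall showing dark red spice, wooden lid with a red disc (33 mm) on top. Loose, starts standing in pocket_red of the storage rack. Origin: centre of its underside, z up; turned at random about z. Can be gripped across the diameter at any height above the pocket walls.
- jar_blue: closed round spice jar, 42 mm diameter, 90 mm tall, about 0.15 kg: glass wall showing white salt, wooden lid with a blue disc (33 mm) on top. Loose, starts standing in pocket_blue of the storage rack. Origin: centre of its underside, z up; turned at random about z. Can be gripped across the diameter at any height above the pocket walls.
- pocket_green: fixed open-topped light-wood pocket of the storage rack with a green label block (12 mm deep, 50 mm wide) on its robot side; 66 mm (x) by 62 mm (y), 24 mm tall, walls and floor 4 mm. It is one of four in a row along the rack's y, 64 mm apart; which colour stands where changes from start to start. Origin: centre of its underside, z up.
- pocket_yellow: fixed open-topped light-wood pocket of the storage rack with a yellow label block (12 mm deep, 50 mm wide) on its robot side; 66 mm (x) by 62 mm (y), 24 mm tall, walls and floor 4 mm. It is one of four in a row along the rack's y, 64 mm apart; which colour stands where changes from start to start. Origin: centre of its underside, z up.
- pocket_red: fixed open-topped light-wood pocket of the storage rack with a red label block (12 mm deep, 50 mm wide) on its robot side; 66 mm (x) by 62 mm (y), 24 mm tall, walls and floor 4 mm. It is one of four in a row along the rack's y, 64 mm apart; which colour stands where changes from start to start. Origin: centre of its underside, z up.
- pocket_blue: fixed open-topped light-wood pocket of the storage rack with a blue label block (12 mm deep, 50 mm wide) on its robot side; 66 mm (x) by 62 mm (y), 24 mm tall, walls and floor 4 mm. It is one of four in a row along the rack's y, 64 mm apart; which colour stands where changes from start to start. Origin: centre of its underside, z up.
- storage: fixed steel base plate of the storage rack, 76 mm (x) by 262 mm (y), 4 mm thick, carrying the four labelled pockets side by side along its y, centred at y = +96, +32, -32, -96 mm. Origin: centre of its underside; +y is the row's left end and +x points away from the robot, give or take 0.25 rad of yaw. May stand on the left or the right of the table.
- serving: fixed serving rack, plain dark wood, 68 mm (x) by 260 mm (y), 24 mm tall, walls, dividers and floor 4 mm; four open cells 60 mm square inside in a row along its y, centres at y = +96, +32, -32, -96 mm, empty at the start. Origin: centre of its underside, z up; +y is the row's left end seen from the robot, yaw within 0.25 rad. Stands on the other side of the table from the storage rack.
Not all that is in view belongs to the job. What is shaped like the pocket_green but pink is not meant.

How it is judged:
By the outcome, as a careful person would: the job done as asked, in the order asked, and still so for the second after the job is handed in, with the robot touching nothing.
It also fails if it takes over 112 s, if anything falls off the work surface, if the arm or the gripper's body presses on something with over 40 N, if the wrist force passes 120 N, or if a joint passes its speed limit or range.

## Robot

A 6-joint arm with a two-finger parallel gripper is mounted at the origin on the work surface. World frame = base frame: x ahead of the robot, y to its left, z up, the work surface at z = 0. Lengths are in m, angles in degrees, forces in N, time in s.
With the tool pointing down it reaches from about 0.375 to 0.9 m from the base axis. Payload 3.1 kg.
Tool frame: the origin (TCP) lies between the finger pads; the fingertips stand 22 mm ahead of it and the grasp point (between the pads) lies 3 mm ahead of it; y points along the fingers, x is the direction in which the jaws open and shut, and the axes are right-handed (so a half turn about y gives the same grasp; the last joint's range is limited). The gripper opens to 87 mm and grips with 3 to 60 N. Pads are 19 mm wide; open, the fingers measure 117 mm over their backs; the gripper's body (75 mm by 190 mm) begins 51 mm behind the grasp point.
Start: joints at [-10.227, 30.224, 82.088, -0, 67.689, -10.227], TCP at [0.625, 0, 0.245] pointing down, gripper open.
Joint ranges: [-176.69, 176.69], [-43.24, 126.21], [12.49, 139.97], [-82, 262], [0, 151.66], [-163.58, 163.58]. Speed limits (degrees/s): [159.86, 159.86, 180, 180, 180, 180].

## Interface

Orientations are given as a 3x3 rotation matrix whose columns are the frame's x, y, z axes.
In Python, from rig import bot, imaging, workorder gives the robot as it stands. The module is installed in compiled form; this text tells all that it offers.
- The arm moves only by the tool drive_tool, never from a script. Its argument "commands" is a list of rows, each an object of numbers: "dx", "dy", "dz": the shift along the tool's x, y, z normalised to -1 to 1, where 1 is 4 cm; "wx", "wy", "wz": the turn, a rotation vector about the tool's x, y, z normalised to -1 to 1, where 1 is pi/2 rad; "grip": the finger opening in mm, from 0 to 87. In form: [{"dx": .., "dy": .., "dz": .., "wx": .., "wy": .., "wz": .., "grip": ..}, ...]. A call has 1 to 8 rows; each row shifts and turns the commanded pose from where the row before left it, along the tool's axes as they then stand; what a row does not reach is not made up. A row lasts 1/8 s, in which the tool goes at most 62.5 mm and 10.7 degrees, less where a joint would pass 70% of its speed; a pose out of reach is approached as far as the arm can. A call with a number of a shift or a turn outside -1 to 1 is refused whole. A call with a gripper value outside its range is refused whole. The fingers move at their own pace and stop on an object; the grip force is fixed at half the most. Time passes only in rows, so rows that do not move let the fingers close. It gives the time, the measured TCP pose, the force and the opening at its end, in the units of the state.
- bot.read_state(): the state, without advancing time (a new reading comes with each control period).
- imaging.capture(name): name is "scene" or "side" or "wrist"; returns (picture, depth): 400x640x3 uint8, red, green, blue; 400x640 float32, m along the optical axis (not along the pixel's ray), 0 where there is no reading.
- imaging.get_calibration(name): a dict with "mtx" (3x3 intrinsics, pixels), "dist" ([k1, k2, p1, p2, k3] as OpenCV has them; the pictures are not rectified), "world_to_cam" (4x4, takes a point from world to camera coordinates). Camera axes: x right, y down, z forward; pixel columns grow to the right and rows downward; lengths in m; the calibration is good to about 2 mm. A picture is of the moment at which its call begins: read the wrist's pose just before it. get_calibration takes no time and is no camera call; for the wrist camera it gives the pose at the moment of the call.
- workorder.hand_in(): hands the job in, once; it reports no verdict.
The state is a dict: "time_s": time; "joint_positions": joint angles; "qvel": joint speeds; "tau": joint torques, N m; "position": TCP position; "tcp_rot": TCP orientation; "force": force on the tool from outside, world axes, zero at the start; "moment": the same for the moment, N m; "opening": opening from 0.0 (shut) to 1.0 (fully open).
Only numpy, scipy, OpenCV 4.12 (cv2) and the standard library are available. Lean on these libraries where they do the work, as an engineer would, in place of code of your own. Each camera call takes 0.05 s, during which the arm holds its last target. There are 200 camera calls.

## Working session

There is one attempt and no reset: what is moved stays moved. The work goes in short steps, Python scripts to look and compute and a tool call to move; the robot and the scene stay as the last step left them, time stands still between calls to the robot, and variables do not carry over. Pictures are saved under pics/ and viewed, on a budget of 14 in all, crops included, one or two more only if the job needs it, and the job is handed in when it is done.

Besides the shell and the picture viewer there is one more tool, called after "Request:" as name(argument=value, ...), one argument or row to a line, values as JSON. drive_tool: Moves the arm, as the interface text tells. Its arguments: {"type":"object","properties":{"commands":{"type":"array"}},"required":["commands"]}

```bash
mkdir -p pics
python3 - <<'E'
from rig import bot, imaging
import cv2,numpy as np
s=bot.read_state();print(s['time_s'],s['position'],np.round(s['tcp_rot'],3).tolist(),s['opening'])
for n in ['scene','side']:
    p,d=imaging.capture(n);c=imaging.get_calibration(n)
    cv2.imwrite(f'pics/{n}0.png',p[:,:,::-1]);np.savez(f'{n}0.npz',p=p,d=d,**{k:np.array(v) for k,v in c.items()})
    print(n,np.round(np.array(c['world_to_cam']),3).tolist(),np.round(c['mtx'],1).tolist(),c['dist'])
E
```

```text
0.0 [6.24316508e-01 1.62424797e-04 2.43573042e-01] [[1.0, -0.002, -0.0], [0.0, 0.0, 1.0], [-0.002, -1.0, 0.0]] 0.9989106083953966
scene [[0.111, 0.994, -0.004, -0.072], [0.668, -0.077, -0.74, -0.305], [-0.736, 0.08, -0.672, 1.406], [0.0, 0.0, 0.0, 1.0]] [[396.4, 0.0, 322.5], [0.0, 396.4, 190.2], [0.0, 0.0, 1.0]] [0.02180909 0.         0.         0.         0.        ]
side [[-0.997, -0.082, 0.006, 0.494], [-0.063, 0.714, -0.697, 0.05], [0.053, -0.695, -0.717, 1.22], [0.0, 0.0, 0.0, 1.0]] [[478.4, 0.0, 313.6], [0.0, 478.4, 197.6], [0.0, 0.0, 1.0]] [0.02616172 0.         0.         0.         0.        ]
```

View pics/scene0.png

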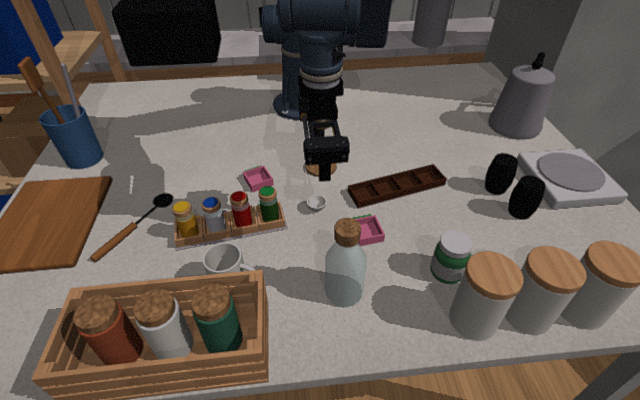

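View pics/side0.png

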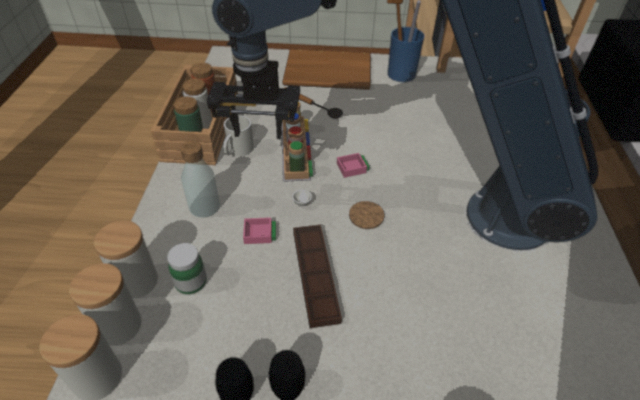

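The scene view shows the storage rack at (230,220). From image right (robot's left, +y) to image left the jars run green (268,200), red (241,207), blue (212,213), yellow (183,217). The empty dark serving rack is at (397,185). The pink pockets at (258,178) and (367,230) are decoys. I'll measure next.

```bash
cat > h.py <<'E'
import numpy as np,cv2
def cloud(p,d,mtx,dist,w2c):
    v,u=np.nonzero(d>0)
    n=cv2.undistortPoints(np.stack([u,v],1).astype(np.float32)[:,None],mtx,dist)[:,0]
    z=d[v,u]; c=np.column_stack([n*z[:,None],z])
    w=np.linalg.inv(w2c); X=c@w[:3,:3].T+w[:3,3]
    return X,p[v,u],np.column_stack([u,v])
def load(n):
    f=np.load(n+'.npz');return cloud(f['p'],f['d'],f['mtx'],f['dist'],f['world_to_cam'])
def hsv(c): return cv2.cvtColor(c[None],cv2.COLOR_RGB2HSV)[0].astype(int)
E
python3 - <<'E'
from h import *
for n in ['scene0','side0']:
    X,C,U=load(n);H=hsv(C)
    t=(abs(X[:,2])<.01)&(X[:,0]>.3)&(X[:,0]<.7);print(n,'table z',np.median(X[t,2]))
    reg=(X[:,0]>.35)&(X[:,0]<.8)&(X[:,1]>-.45)&(X[:,1]<.02)
    hi=reg&(X[:,2]>.085)&(X[:,2]<.12)&(H[:,1]>120)&(H[:,2]>40)
    for k,(a,b) in dict(g=(45,85),y=(20,34),b=(100,130),r=(0,8)).items():
        m=hi&(H[:,0]>=a)&(H[:,0]<=b)
        if k=='r': m=hi&((H[:,0]<=7)|(H[:,0]>=172))
        if m.sum(): print(k,m.sum(),np.round(np.median(X[m],0),4),np.round(np.ptp(X[m],axis=0),3),np.median(U[m],0))
    # lid-height points overall
    m=reg&(X[:,2]>.093)&(X[:,2]<.105);print('lidpts',m.sum())
    # serving
    s=(X[:,0]>.4)&(X[:,0]<.8)&(X[:,1]>.02)&(X[:,1]<.42)&(X[:,2]>.018)&(X[:,2]<.035)&(C.max(1)<110)&(H[:,0]<20)
    s&=(H[:,1]>80)
    r=cv2.minAreaRect(X[s,:2].astype(np.float32));print('serving',s.sum(),r,np.median(X[s,2]))
    # obstacles near the storage rack
    o=(X[:,0]>.4)&(X[:,0]<.8)&(X[:,1]>-.45)&(X[:,1]<.42)&(X[:,2]>.015)
    g=np.zeros((21,45))
    np.maximum.at(g,((X[o,0]-.4)/.02).astype(int).clip(0,20).__class__ and (((X[o,0]-.4)/.02).astype(int).clip(0,20),((X[o,1]+.45)/.02).astype(int).clip(0,44)),X[o,2]*1000)
    for i in range(0,20):print('%.2f'%(.4+.02*i),' '.join('%3d'%v if v else '  .' for v in g[i]))
E
```

```text
scene0 table z 0.00030584933442873163
g 95 [ 0.5534 -0.1212  0.0986] [0.029 0.03  0.004] [266. 191.]
y 130 [ 0.5839 -0.3099  0.0986] [0.047 0.225 0.007] [181. 206.]
b 113 [ 0.577  -0.2472  0.0988] [0.033 0.031 0.007] [210. 202.]
r 115 [ 0.5651 -0.1848  0.0987] [0.032 0.033 0.006] [238. 196.]
lidpts 1430
serving 597 ((0.5020618438720703, 0.18252289295196533), (0.1516515463590622, 0.347800076007843), 34.72182083129883) 0.022189045975491206
0.40   .   .   .   .   .   .   .   .   .   .   .   .   .  24   .   .  25   .   .   .   .   .   .   .   .   .   .   .   .   .   .   .   .   .   .   .   .   .  26  25   .   .   .   .   .
0.42   .   .   .   .   .   .   .   .   .   .   .   .   .  27  23  25  24   .   .   .   .   .   .   .   .   .   .   .   .   .   .   .   .  23  25  25  24  25  26  25   .   .   .   .   .
0.44   .   .   .   .   .   .   .   .   .   .   .   .   .  24  25  23   .   .   .   .   .   .   .   .   .   .   .   .   .  22  26  24  25  25  24   .  22   .   .  25  20   .   .   .   .
0.46   .  15   .   .  16   .   .   .   .   .   .   .   .   .   .   .   .   .   .   .   .   .   .   .   
[... 6419 characters left out ...]
.  84  90   .   .  90   .   .   .   .   .   .   .   .   . 113 115   .   .   .   .   .   .   .   .   . 103 102 105  76   .   .   .   .   .   .   .
0.74   .   .   .   .   .   .   .   .   .   .  89  88  81  91  80  73   .   .   .   .   .   . 120 201 202 141   .   .   .   .   .   .   .  99 102 103 103 105   .   .   .   .   .   .   .
0.76   .   .   .   .   .   .   .   .   .   .   .  90  90   .   .   .   .   .   .   .   .   . 195 201 202 201 109   .   .   .   .   .   .   . 102 104 103  95   .   .   .   .   .   .   .
0.78 109 109 112 111   .   .  27  43  62  72  91 102 111 111 111 112 110   .   .   .   .   . 199 202 202 203 112   .   .   .   .   .   .   .   . 100  74   .   .   .   .   .   .   .   .
```

```bash
python3 - <<'E'
from h import *
from scipy.optimize import minimize
from scipy.spatial import cKDTree
for n in ['scene0','side0']:
    X,C,U=load(n);H=hsv(C)
    s=(abs(X[:,0]-.475)<.09)&(abs(X[:,1]-.222)<.16)&(X[:,2]>.02)&(X[:,2]<.03)&(C.max(1)<130)
    a=np.radians(14);R=np.array([[np.cos(a),-np.sin(a)],[np.sin(a),np.cos(a)]]);L=(X[s,:2]-[.4746,.2214])@R
    k=(abs(L[:,0])<.05)&(abs(L[:,1])<.15);print(n,'serving',k.sum(),np.percentile(L[k],[1,99],axis=0).round(4).tolist(),cv2.minAreaRect(X[s][k][:,:2].astype(np.float32)))
    # storage walls at z~.028
    w=(X[:,2]>.025)&(X[:,2]<.033)&(X[:,0]>.5)&(X[:,0]<.65)&(X[:,1]>-.37)&(X[:,1]<-.07)
    print('storage',w.sum(),cv2.minAreaRect(X[w][:,:2].astype(np.float32)))
    # lids: all points at lid top; fit 21mm-radius disc by max coverage
    m=(X[:,2]>.095)&(X[:,2]<.103)&(X[:,0]>.5)&(X[:,0]<.65)&(X[:,1]>-.37)&(X[:,1]<-.07);P=X[m,:2]
    for c0 in [(.553,-.121),(.565,-.184),(.577,-.247),(.588,-.310)]:
        Q=P[np.linalg.norm(P-c0,axis=1)<.03]
        if len(Q)>10:
            (c,r)=cv2.minEnclosingCircle(Q.astype(np.float32));print(c0,len(Q),np.round(c,4),round(r,4),Q.mean(0).round(4))
E
python3 - <<'E'
import cv2
p=cv2.imread('pics/scene0.png')[150:260,160:460];cv2.imwrite('pics/crop1.png',cv2.resize(p,None,fx=2.6,fy=2.6,interpolation=cv2.INTER_CUBIC))
E
```

```text
scene0 serving 528 [[-0.0344, -0.132], [0.0368, 0.1269]] ((0.4766649305820465, 0.2201237678527832), (0.07376141846179962, 0.26324397325515747), 14.23591136932373)
storage 683 ((0.5714200735092163, -0.21465252339839935), (0.06973627209663391, 0.2534393072128296), 7.97133731842041)
(0.553, -0.121) 152 [ 0.5549 -0.1204] 0.0214 [ 0.5564 -0.1195]
(0.565, -0.184) 158 [ 0.5667 -0.1836] 0.0209 [ 0.5673 -0.1847]
(0.577, -0.247) 167 [ 0.5793 -0.2461] 0.0208 [ 0.58   -0.2458]
(0.588, -0.31) 178 [ 0.585 -0.31 ] 0.021 [ 0.5871 -0.3089]
side0 serving 612 [[-0.0344, -0.1325], [0.0336, 0.1281]] ((0.474504292011261, 0.21956026554107666), (0.06848462671041489, 0.2624441683292389), 13.888928413391113)
storage 252 ((0.5652716755867004, -0.2161586433649063), (0.0739511251449585, 0.2597973644733429), 7.236927032470703)
(0.553, -0.121) 104 [ 0.5537 -0.1186] 0.0207 [ 0.553 -0.119]
(0.565, -0.184) 89 [ 0.562  -0.1851] 0.0209 [ 0.563  -0.1837]
(0.577, -0.247) 33 [ 0.5745 -0.2419] 0.0208 [ 0.5687 -0.2418]
```

View pics/crop1.png

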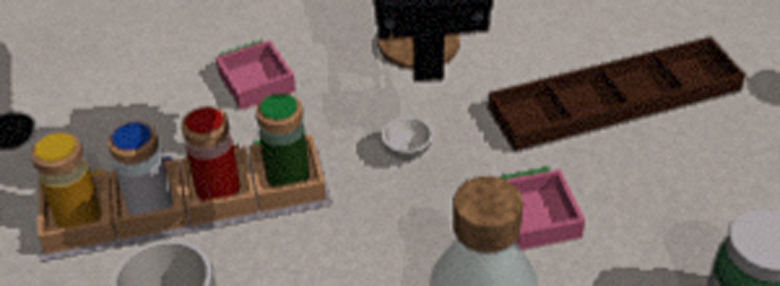

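Crop: the jars read yellow, blue, red, green from left to right in the image, so the robot's left-to-right order is green, red, blue, yellow. The dark plain rack is the serving rack, and the pink pockets don't count. Green goes to the right end (y = -96), then red to -32, blue to +32 and yellow to +96. I'll move above green now.

Request:
drive_tool(
  commands=[
    {"wy": -0.111,"grip": 87},
    {"dx": -0.568,"dz": -0.662,"dy": 0.4,"grip": 87},
    {"dx": -0.568,"dz": -0.662,"dy": 0.4,"grip": 87},
    {"dx": -0.568,"dz": -0.662,"dy": 0.4,"grip": 87},
    {"dx": -0.568,"dz": -0.662,"dy": 0.4,"grip": 87},
    {"grip": 87},
    {"grip": 87},
  ],
)

```text
schema error: expected keys dx, dy, dz, wx, wy, wz, grip
```

```bash
cat >> h.py <<'E'
J=dict(g=(.554,-.120),r=(.5645,-.184),b=(.577,-.246),y=(.586,-.310))
a=np.radians(14);S={k:(.4753-np.sin(a)*o,.2195+np.cos(a)*o) for k,o in zip('grby',(-.096,-.032,.032,.096))}
def plan(x,y,z,yaw=None):
    from rig import bot
    s=bot.read_state();R=np.array(s['tcp_rot']);p=np.array(s['position'])
    d=R.T@(np.array([x,y,z])-p)/.04; cy=np.degrees(np.arctan2(R[1,0],R[0,0]))
    print('t',round(s['time_s'],2),'pos',p.round(4),'yaw',round(cy,2),'tilt',R[:,1].round(3),'F',np.round(s['force'],1),'op',round(s['opening']*87,1))
    print('units dx,dy,dz',d.round(3), 'wy', None if yaw is None else round(-(yaw-cy)/90,3))
    if yaw is not None:
        c,q=np.cos(np.radians(yaw)),np.sin(np.radians(yaw));Y=np.array([[c,0,-q],[q,0,c],[0,-1,0]])
        print('after turn',(Y.T@(np.array([x,y,z])-p)/.04).round(3))
E
python3 -c "
from h import *
from rig import imaging
plan(*J['g'],.063,10)
p,d=imaging.capture('scene');cv2.imwrite('pics/s1.png',p[:,:,::-1])
p,d=imaging.capture('wrist');cv2.imwrite('pics/w1.png',p[:,:,::-1])
"
```

```text
t 0.1 pos [6.244e-01 1.000e-04 2.437e-01] yaw 0.0 tilt [-0.002  0.    -1.   ] F [-0.3  0.   0.3] op 87.0
units dx,dy,dz [-1.751  4.52  -3.005] wy -0.111
after turn [-2.254  4.517 -2.653]
```

View pics/w1.png

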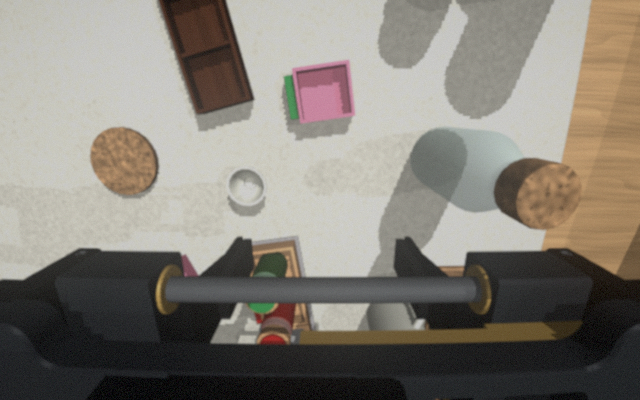

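The wrist view is still from the start pose, since the call was refused because every key is required. It shows the serving rack at (205,55), green and red lids at (265,300), and the pink decoy at (322,92). I'll resend with all keys.

Request:
drive_tool(
  commands=[
    {"dx": 0,"dy": 0,"dz": 0,"wx": 0,"wy": -0.111,"wz": 0,"grip": 87},
    {"dx": -0.564,"dy": 0.4,"dz": -0.663,"wx": 0,"wy": 0,"wz": 0,"grip": 87},
    {"dx": -0.564,"dy": 0.4,"dz": -0.663,"wx": 0,"wy": 0,"wz": 0,"grip": 87},
    {"dx": -0.564,"dy": 0.4,"dz": -0.663,"wx": 0,"wy": 0,"wz": 0,"grip": 87},
    {"dx": -0.564,"dy": 0.4,"dz": -0.663,"wx": 0,"wy": 0,"wz": 0,"grip": 87},
    {"dx": 0,"dy": 0,"dz": 0,"wx": 0,"wy": 0,"wz": 0,"grip": 87},
    {"dx": 0,"dy": 0,"dz": 0,"wx": 0,"wy": 0,"wz": 0,"grip": 87},
  ],
)

```text
time_s: 1.08
position: [0.555, -0.1199, 0.1808]
tcp_rot: [[0.985, 0.001, -0.173], [0.173, 0.0, 0.985], [0.001, -1.0, 0.0]]
force: [0.8, -0.2, 0.4]
opening: 1.003
```

```bash
python3 -c "
from h import *
from rig import imaging
plan(*J['g'],.063,10)
p,d=imaging.capture('side');cv2.imwrite('pics/s1.png',p[60:260,160:480,::-1].repeat(2,0).repeat(2,1))
"
```

```text
t 1.07 pos [ 0.555  -0.1199  0.1808] yaw 9.96 tilt [ 0.001  0.    -1.   ] F [ 0.8 -0.2  0.4] op 87.3
units dx,dy,dz [-0.028  2.945  0.003] wy -0.0
after turn [-0.026  2.945  0.003]
```

View pics/s1.png

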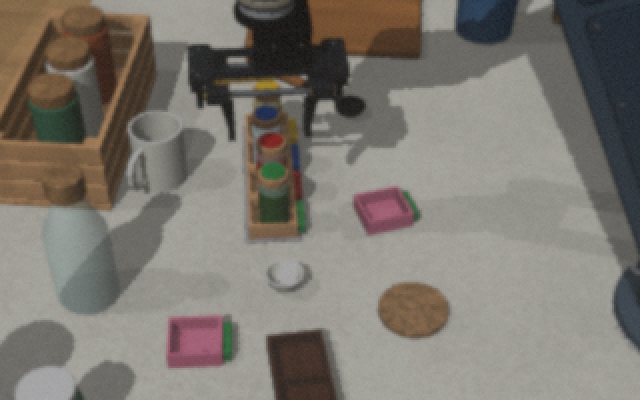

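The gripper straddles the row and the green jar shows below it at (273,190), as expected from this view. I'll descend.

Request:
drive_tool(
  commands=[
    {"dx": -0.01,"dy": 0.736,"dz": 0,"wx": 0,"wy": 0,"wz": 0,"grip": 87},
    {"dx": -0.01,"dy": 0.736,"dz": 0,"wx": 0,"wy": 0,"wz": 0,"grip": 87},
    {"dx": 0,"dy": 0.736,"dz": 0,"wx": 0,"wy": 0,"wz": 0,"grip": 87},
    {"dx": 0,"dy": 0.736,"dz": 0,"wx": 0,"wy": 0,"wz": 0,"grip": 87},
    {"dx": 0,"dy": 0,"dz": 0,"wx": 0,"wy": 0,"wz": 0,"grip": 87},
  ],
)

```text
time_s: 1.75
position: [0.5532, -0.1188, 0.0614]
tcp_rot: [[0.985, -0.003, -0.175], [0.175, 0.002, 0.985], [-0.003, -1.0, 0.002]]
force: [-0.5, -0.7, 0.3]
opening: 1.003
```

```bash
python3 -c "
from h import *
from rig import imaging
plan(*J['g'],.063,10)
p,d=imaging.capture('scene');cv2.imwrite('pics/s2.png',p[120:260,140:340,::-1].repeat(3,0).repeat(3,1))
"
```

```text
t 1.75 pos [ 0.5532 -0.1188  0.0614] yaw 10.08 tilt [-0.003  0.002 -1.   ] F [-0.5 -0.7  0.3] op 87.2
units dx,dy,dz [ 0.015 -0.04  -0.034] wy 0.001
after turn [ 0.015 -0.04  -0.034]
```

View pics/s2.png

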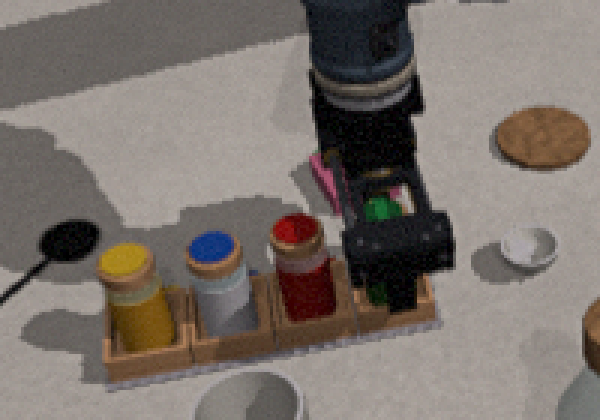

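Green is between the fingers and the jaws line up with the rack's x. I'll close and lift a little.

Request:
drive_tool(
  commands=[
    {"dx": 0,"dy": 0,"dz": 0,"wx": 0,"wy": 0,"wz": 0,"grip": 30},
    {"dx": 0,"dy": 0,"dz": 0,"wx": 0,"wy": 0,"wz": 0,"grip": 30},
    {"dx": 0,"dy": 0,"dz": 0,"wx": 0,"wy": 0,"wz": 0,"grip": 30},
    {"dx": 0,"dy": 0,"dz": 0,"wx": 0,"wy": 0,"wz": 0,"grip": 30},
    {"dx": 0,"dy": 0,"dz": 0,"wx": 0,"wy": 0,"wz": 0,"grip": 30},
    {"dx": 0,"dy": 0,"dz": 0,"wx": 0,"wy": 0,"wz": 0,"grip": 30},
  ],
)

```text
time_s: 2.55
position: [0.5533, -0.1203, 0.0629]
tcp_rot: [[0.985, -0.001, -0.173], [0.173, 0.0, 0.985], [-0.001, -1.0, 0.0]]
force: [-1.4, -0.6, 2.1]
opening: 0.472
```

```bash
python3 -c "
from h import *
plan(*J['g'],.183,10)
"
```

```text
t 2.55 pos [ 0.5533 -0.1203  0.0629] yaw 9.99 tilt [-0.001  0.    -1.   ] F [-1.4 -0.6  2.1] op 41.1
units dx,dy,dz [ 0.015 -3.004  0.004] wy -0.0
after turn [ 1.700e-02 -3.004e+00  3.000e-03]
```

Request:
drive_tool(
  commands=[
    {"dx": 0,"dy": -0.4,"dz": 0,"wx": 0,"wy": 0,"wz": 0,"grip": 30},
    {"dx": 0,"dy": -0.65,"dz": 0,"wx": 0,"wy": 0,"wz": 0,"grip": 30},
    {"dx": 0,"dy": -0.65,"dz": 0,"wx": 0,"wy": 0,"wz": 0,"grip": 30},
    {"dx": 0,"dy": -0.65,"dz": 0,"wx": 0,"wy": 0,"wz": 0,"grip": 30},
    {"dx": 0,"dy": -0.65,"dz": 0,"wx": 0,"wy": -0.044,"wz": 0,"grip": 30},
    {"dx": 0.02,"dy": 0,"dz": 0.5,"wx": 0,"wy": 0,"wz": 0,"grip": 30},
    {"dx": 0.02,"dy": 0,"dz": 0.8,"wx": 0,"wy": 0,"wz": 0,"grip": 30},
    {"dx": 0.02,"dy": 0,"dz": 0.8,"wx": 0,"wy": 0,"wz": 0,"grip": 30},
  ],
)

```text
time_s: 3.55
position: [0.5341, -0.0359, 0.1818]
tcp_rot: [[0.971, -0.002, -0.239], [0.239, 0.001, 0.971], [-0.002, -1.0, 0.002]]
force: [-0.1, -0.0, -2.2]
opening: 0.474
```

Request:
drive_tool(
  commands=[
    {"dx": 0.02,"dy": 0,"dz": 0.9,"wx": 0,"wy": 0,"wz": 0,"grip": 30},
    {"dx": 0.02,"dy": 0,"dz": 0.9,"wx": 0,"wy": 0,"wz": 0,"grip": 30},
    {"dx": 0.02,"dy": 0,"dz": 0.9,"wx": 0,"wy": 0,"wz": 0,"grip": 30},
    {"dx": 0.02,"dy": 0,"dz": 0.9,"wx": 0,"wy": 0,"wz": 0,"grip": 30},
    {"dx": 0.01,"dy": 0,"dz": 0.61,"wx": 0,"wy": 0,"wz": 0,"grip": 30},
    {"dx": 0,"dy": 0,"dz": 0,"wx": 0,"wy": 0,"wz": 0,"grip": 30},
    {"dx": 0,"dy": 0,"dz": 0,"wx": 0,"wy": 0,"wz": 0,"grip": 30},
  ],
)

```text
time_s: 4.42
position: [0.498, 0.1263, 0.1823]
tcp_rot: [[0.97, -0.001, -0.241], [0.241, -0.0, 0.97], [-0.001, -1.0, 0.0]]
force: [0.2, -0.7, -1.9]
opening: 0.477
```

```bash
python3 -c "
from h import *
from rig import imaging
plan(*S['g'],.060,14)
p,d=imaging.capture('side');cv2.imwrite('pics/s3.png',p[40:340,160:480,::-1].repeat(2,0).repeat(2,1))
"
```

```text
t 4.42 pos [0.498  0.1263 0.1823] yaw 13.96 tilt [-0.001 -0.    -1.   ] F [ 0.2 -0.7 -1.9] op 41.5
units dx,dy,dz [ 1.700e-02  3.056e+00 -2.000e-03] wy -0.0
after turn [ 1.300e-02  3.056e+00 -2.000e-03]
```

View pics/s3.png

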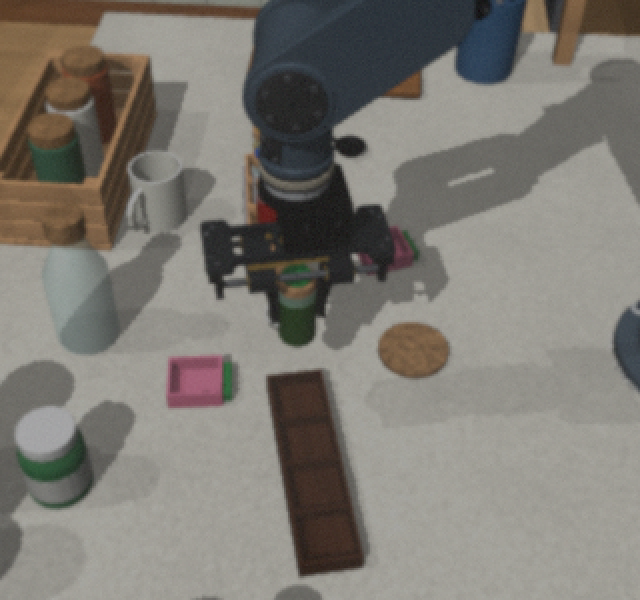

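Green is held upright, with the bottom at (297,335), and the right-end cell lies below it. I'll lower it slowly near the end.

Request:
drive_tool(
  commands=[
    {"dx": 0.015,"dy": 0.7,"dz": 0,"wx": 0,"wy": 0,"wz": 0,"grip": 30},
    {"dx": 0,"dy": 0.8,"dz": 0,"wx": 0,"wy": 0,"wz": 0,"grip": 30},
    {"dx": 0,"dy": 0.8,"dz": 0,"wx": 0,"wy": 0,"wz": 0,"grip": 30},
    {"dx": 0,"dy": 0.5,"dz": 0,"wx": 0,"wy": 0,"wz": 0,"grip": 30},
    {"dx": 0,"dy": 0.2,"dz": 0,"wx": 0,"wy": 0,"wz": 0,"grip": 30},
    {"dx": 0,"dy": 0.06,"dz": 0,"wx": 0,"wy": 0,"wz": 0,"grip": 30},
    {"dx": 0,"dy": 0,"dz": 0,"wx": 0,"wy": 0,"wz": 0,"grip": 30},
    {"dx": 0,"dy": 0,"dz": 0,"wx": 0,"wy": 0,"wz": 0,"grip": 30},
  ],
)

```text
time_s: 5.48
position: [0.4998, 0.1263, 0.0612]
tcp_rot: [[0.971, 0.002, -0.241], [0.241, 0.0, 0.971], [0.002, -1.0, -0.0]]
force: [0.4, 0.1, -1.8]
opening: 0.475
```

```bash
python3 -c "
from h import *
from rig import imaging
plan(*S['g'],.059,14)
p,d=imaging.capture('side');cv2.imwrite('pics/s4.png',p[130:340,220:420,::-1].repeat(3,0)[:600].repeat(3,1))
"
```

```text
t 5.47 pos [0.4998 0.1263 0.0612] yaw 13.95 tilt [ 0.002  0.    -1.   ] F [ 0.4  0.1 -1.8] op 41.3
units dx,dy,dz [-0.032  0.054  0.009] wy -0.001
after turn [-0.032  0.054  0.009]
```

View pics/s4.png

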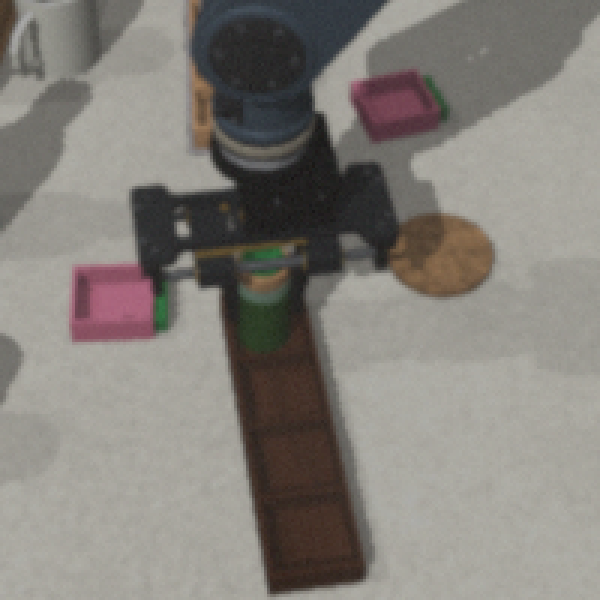

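Green sits in the end cell but still hangs (Fz -1.8). I'll lower in about 1 mm steps until the floor takes the weight.

Request:
drive_tool(
  commands=[
    {"dx": -0.04,"dy": 0.03,"dz": 0,"wx": 0,"wy": 0,"wz": 0,"grip": 30},
    {"dx": -0.03,"dy": 0.02,"dz": 0,"wx": 0,"wy": 0,"wz": 0,"grip": 30},
    {"dx": 0,"dy": 0,"dz": 0,"wx": 0,"wy": 0,"wz": 0,"grip": 30},
  ],
)

```text
time_s: 5.9
position: [0.4968, 0.1257, 0.0588]
tcp_rot: [[0.971, 0.001, -0.241], [0.241, 0.0, 0.971], [0.001, -1.0, -0.0]]
force: [-0.2, -0.9, 2.1]
opening: 0.475
```

Contact is made: Fz went from -1.8 to +2.1. I'll release and rise.

Request:
drive_tool(
  commands=[
    {"dx": 0,"dy": 0,"dz": 0,"wx": 0,"wy": 0,"wz": 0,"grip": 80},
    {"dx": 0,"dy": 0,"dz": 0,"wx": 0,"wy": 0,"wz": 0,"grip": 80},
    {"dx": 0,"dy": 0,"dz": 0,"wx": 0,"wy": 0,"wz": 0,"grip": 80},
    {"dx": 0,"dy": 0,"dz": 0,"wx": 0,"wy": 0,"wz": 0,"grip": 80},
    {"dx": 0,"dy": -0.5,"dz": 0,"wx": 0,"wy": 0,"wz": 0,"grip": 80},
    {"dx": 0,"dy": -0.9,"dz": 0,"wx": 0,"wy": 0,"wz": 0,"grip": 80},
    {"dx": 0,"dy": -0.9,"dz": 0,"wx": 0,"wy": 0,"wz": 0,"grip": 80},
    {"dx": 0,"dy": -0.75,"dz": 0,"wx": 0,"wy": 0.044,"wz": 0,"grip": 80},
  ],
)

```text
time_s: 6.9
position: [0.4966, 0.1256, 0.1817]
tcp_rot: [[0.985, 0.001, -0.172], [0.172, 0.0, 0.985], [0.001, -1.0, -0.0]]
force: [0.1, 0.1, 0.5]
opening: 0.919
```

```bash
python3 -c "
from h import *
plan(*J['r'],.18,10)
"
```

```text
t 6.9 pos [0.4966 0.1256 0.1817] yaw 9.88 tilt [ 0.001  0.    -1.   ] F [0.1 0.1 0.5] op 80.0
units dx,dy,dz [ 0.345  0.043 -7.917] wy -0.001
after turn [ 0.328  0.042 -7.918]
```

Now over to the red jar. I'll include a settle row.

Request:
drive_tool(
  commands=[
    {"dx": 0.05,"dy": 0,"dz": -0.9,"wx": 0,"wy": 0,"wz": 0,"grip": 80},
    {"dx": 0.05,"dy": 0,"dz": -1,"wx": 0,"wy": 0,"wz": 0,"grip": 80},
    {"dx": 0.05,"dy": 0,"dz": -1,"wx": 0,"wy": 0,"wz": 0,"grip": 80},
    {"dx": 0.04,"dy": 0,"dz": -1,"wx": 0,"wy": 0,"wz": 0,"grip": 80},
    {"dx": 0.04,"dy": 0,"dz": -1,"wx": 0,"wy": 0,"wz": 0,"grip": 80},
    {"dx": 0.04,"dy": 0,"dz": -1,"wx": 0,"wy": 0,"wz": 0,"grip": 80},
    {"dx": 0.04,"dy": 0,"dz": -1,"wx": 0,"wy": 0,"wz": 0,"grip": 80},
    {"dx": 0.03,"dy": 0.05,"dz": -1,"wx": 0,"wy": 0,"wz": 0,"grip": 80},
  ],
)

```text
time_s: 7.9
position: [0.5648, -0.1845, 0.1783]
tcp_rot: [[0.985, -0.0, -0.173], [0.173, 0.0, 0.985], [0.0, -1.0, 0.0]]
force: [0.2, 0.6, 0.1]
opening: 0.92
```

Request:
drive_tool(
  commands=[
    {"dx": 0,"dy": 0,"dz": 0,"wx": 0,"wy": 0,"wz": 0,"grip": 80},
    {"dx": 0,"dy": 0,"dz": 0,"wx": 0,"wy": 0,"wz": 0,"grip": 80},
  ],
)

```text
time_s: 8.15
position: [0.564, -0.1826, 0.178]
tcp_rot: [[0.985, -0.002, -0.173], [0.173, 0.001, 0.985], [-0.001, -1.0, 0.002]]
force: [0.9, 0.1, 0.3]
opening: 0.92
```

```bash
python3 -c "
from h import *
from rig import imaging
plan(*J['r'],.063,10)
for n in ['side','scene']:
    p,d=imaging.capture(n);c=imaging.get_calibration(n);np.savez(n+'1.npz',p=p,d=d,**{k:np.array(v) for k,v in c.items()})
    X,C,U=load(n+'1')
    for nm,c0 in list(S.items())[:1]+[(k,J[k]) for k in 'rby']:
        zz=.094 if c0[1]>0 else .098
        m=(abs(X[:,2]-zz)<.005)&(np.linalg.norm(X[:,:2]-c0,axis=1)<.03);Q=X[m,:2]
        if len(Q)>20:
            c,r=cv2.minEnclosingCircle(Q.astype(np.float32));print(n,nm,np.round(c0,4),len(Q),np.round(c,4),round(r,4),np.median(X[m,2]))
"
```

```text
t 8.15 pos [ 0.564  -0.1826  0.178 ] yaw 9.96 tilt [-0.002  0.001 -1.   ] F [0.9 0.1 0.3] op 80.0
units dx,dy,dz [ 0.01   2.874 -0.04 ] wy -0.0
after turn [ 0.006  2.874 -0.036]
side g [0.4985 0.1264] 201 [0.4971 0.126 ] 0.0216 0.0936865210231077
side r [ 0.5645 -0.184 ] 118 [ 0.562  -0.1837] 0.0221 0.0971656670223216
side b [ 0.577 -0.246] 99 [ 0.5754 -0.2443] 0.0225 0.0975272403874895
side y [ 0.586 -0.31 ] 89 [ 0.5829 -0.3077] 0.0223 0.09723185684945979
scene g [0.4985 0.1264] 151 [0.501  0.1267] 0.0226 0.09380360542872068
scene r [ 0.5645 -0.184 ] 183 [ 0.5649 -0.1848] 0.0215 0.09802711085145577
scene b [ 0.577 -0.246] 193 [ 0.5791 -0.2464] 0.0214 0.0979028085467748
scene y [ 0.586 -0.31 ] 205 [ 0.5853 -0.3098] 0.0218 0.09761553567045678
```

Green stands at (.497,.126) with its lid at z .0937, which puts it on the cell floor. The red estimate is confirmed, so I'll descend on it.

Request:
drive_tool(
  commands=[
    {"dx": 0,"dy": 0.75,"dz": -0.01,"wx": 0,"wy": 0,"wz": 0,"grip": 80},
    {"dx": 0,"dy": 0.75,"dz": 0,"wx": 0,"wy": 0,"wz": 0,"grip": 80},
    {"dx": 0,"dy": 0.75,"dz": 0,"wx": 0,"wy": 0,"wz": 0,"grip": 80},
    {"dx": 0,"dy": 0.62,"dz": 0,"wx": 0,"wy": 0,"wz": 0,"grip": 80},
    {"dx": 0,"dy": 0,"dz": 0,"wx": 0,"wy": 0,"wz": 0,"grip": 80},
  ],
)

```text
time_s: 8.88
position: [0.5633, -0.1816, 0.062]
tcp_rot: [[0.985, -0.004, -0.175], [0.175, 0.002, 0.985], [-0.004, -1.0, 0.003]]
force: [-0.8, -0.3, 0.8]
opening: 0.919
```

Request:
drive_tool(
  commands=[
    {"dx": 0,"dy": 0,"dz": 0,"wx": 0,"wy": 0,"wz": 0,"grip": 30},
    {"dx": 0,"dy": 0,"dz": 0,"wx": 0,"wy": 0,"wz": 0,"grip": 30},
    {"dx": 0,"dy": 0,"dz": 0,"wx": 0,"wy": 0,"wz": 0,"grip": 30},
    {"dx": 0,"dy": 0,"dz": 0,"wx": 0,"wy": 0,"wz": 0,"grip": 30},
    {"dx": 0,"dy": 0,"dz": 0,"wx": 0,"wy": 0,"wz": 0,"grip": 30},
    {"dx": 0,"dy": 0,"dz": 0,"wx": 0,"wy": 0,"wz": 0,"grip": 30},
  ],
)

```text
time_s: 9.62
position: [0.5642, -0.1836, 0.0639]
tcp_rot: [[0.985, -0.001, -0.174], [0.174, 0.0, 0.985], [-0.001, -1.0, 0.0]]
force: [-2.3, 0.0, 5.1]
opening: 0.478
```

```bash
python3 -c "
from h import *
plan(*S['r'],.183,14)
"
```

```text
t 9.62 pos [ 0.5642 -0.1836  0.0639] yaw 10.0 tilt [-0.001  0.    -1.   ] F [-2.3  0.   5.1] op 41.6
units dx,dy,dz [-0.387 -2.973  9.513] wy -0.044
after turn [ 0.282 -2.977  9.516]
```

Request:
drive_tool(
  commands=[
    {"dx": 0,"dy": -0.4,"dz": 0,"wx": 0,"wy": 0,"wz": 0,"grip": 30},
    {"dx": 0,"dy": -0.65,"dz": 0,"wx": 0,"wy": 0,"wz": 0,"grip": 30},
    {"dx": 0,"dy": -0.65,"dz": 0,"wx": 0,"wy": 0,"wz": 0,"grip": 30},
    {"dx": 0,"dy": -0.65,"dz": 0,"wx": 0,"wy": 0,"wz": 0,"grip": 30},
    {"dx": 0,"dy": -0.65,"dz": 0,"wx": 0,"wy": -0.044,"wz": 0,"grip": 30},
    {"dx": 0.03,"dy": 0,"dz": 0.6,"wx": 0,"wy": 0,"wz": 0,"grip": 30},
    {"dx": 0.03,"dy": 0,"dz": 0.9,"wx": 0,"wy": 0,"wz": 0,"grip": 30},
    {"dx": 0.03,"dy": 0,"dz": 1,"wx": 0,"wy": 0,"wz": 0,"grip": 30},
  ],
)

```text
time_s: 10.62
position: [0.5428, -0.0832, 0.1826]
tcp_rot: [[0.971, -0.002, -0.239], [0.239, 0.002, 0.971], [-0.001, -1.0, 0.002]]
force: [-0.8, 0.3, -1.8]
opening: 0.478
```

Request:
drive_tool(
  commands=[
    {"dx": 0.03,"dy": 0,"dz": 1,"wx": 0,"wy": 0,"wz": 0,"grip": 30},
    {"dx": 0.03,"dy": 0,"dz": 1,"wx": 0,"wy": 0,"wz": 0,"grip": 30},
    {"dx": 0.03,"dy": 0,"dz": 1,"wx": 0,"wy": 0,"wz": 0,"grip": 30},
    {"dx": 0.03,"dy": 0,"dz": 1,"wx": 0,"wy": 0,"wz": 0,"grip": 30},
    {"dx": 0.02,"dy": 0,"dz": 1,"wx": 0,"wy": 0,"wz": 0,"grip": 30},
    {"dx": 0.02,"dy": 0,"dz": 1,"wx": 0,"wy": 0,"wz": 0,"grip": 30},
    {"dx": 0.02,"dy": 0,"dz": 0.7,"wx": 0,"wy": 0,"wz": 0,"grip": 30},
    {"dx": 0,"dy": 0,"dz": 0.3,"wx": 0,"wy": 0,"wz": 0,"grip": 30},
  ],
)

```text
time_s: 11.62
position: [0.4814, 0.1899, 0.1827]
tcp_rot: [[0.97, -0.003, -0.243], [0.243, 0.0, 0.97], [-0.003, -1.0, 0.001]]
force: [-0.6, 0.0, -1.2]
opening: 0.477
```

Request:
drive_tool(
  commands=[
    {"dx": 0,"dy": 0,"dz": 0,"wx": 0,"wy": 0,"wz": 0,"grip": 30},
    {"dx": 0,"dy": 0,"dz": 0,"wx": 0,"wy": 0,"wz": 0,"grip": 30},
  ],
)

```text
time_s: 11.88
position: [0.4837, 0.1871, 0.1834]
tcp_rot: [[0.971, -0.0, -0.24], [0.24, -0.0, 0.971], [-0.0, -1.0, -0.0]]
force: [0.3, -0.5, -1.1]
opening: 0.48
```

```bash
python3 -c "
from h import *
plan(*S['r'],.059,14)
"
```

```text
t 11.88 pos [0.4837 0.1871 0.1834] yaw 13.9 tilt [-0. -0. -1.] F [ 0.3 -0.5 -1.1] op 41.7
units dx,dy,dz [-0.007  3.11   0.037] wy -0.001
after turn [-0.009  3.11   0.036]
```

Request:
drive_tool(
  commands=[
    {"dx": 0,"dy": 0.7,"dz": 0.03,"wx": 0,"wy": 0,"wz": 0,"grip": 30},
    {"dx": 0,"dy": 0.8,"dz": 0,"wx": 0,"wy": 0,"wz": 0,"grip": 30},
    {"dx": 0,"dy": 0.8,"dz": 0,"wx": 0,"wy": 0,"wz": 0,"grip": 30},
    {"dx": 0,"dy": 0.5,"dz": 0,"wx": 0,"wy": 0,"wz": 0,"grip": 30},
    {"dx": 0,"dy": 0.2,"dz": 0,"wx": 0,"wy": 0,"wz": 0,"grip": 30},
    {"dx": 0,"dy": 0.05,"dz": 0,"wx": 0,"wy": 0,"wz": 0,"grip": 30},
    {"dx": 0,"dy": 0,"dz": 0,"wx": 0,"wy": 0,"wz": 0,"grip": 30},
    {"dx": 0,"dy": 0,"dz": 0,"wx": 0,"wy": 0,"wz": 0,"grip": 30},
  ],
)

```text
time_s: 12.88
position: [0.484, 0.189, 0.0624]
tcp_rot: [[0.971, 0.002, -0.241], [0.241, 0.0, 0.971], [0.002, -1.0, -0.0]]
force: [0.5, 0.2, -1.7]
opening: 0.478
```

Request:
drive_tool(
  commands=[
    {"dx": 0,"dy": 0.02,"dz": 0,"wx": 0,"wy": 0,"wz": 0,"grip": 30},
    {"dx": 0,"dy": 0.0,"dz": 0,"wx": 0,"wy": 0,"wz": 0,"grip": 30},
  ],
)

```text
time_s: 13.12
position: [0.4835, 0.189, 0.061]
tcp_rot: [[0.97, 0.0, -0.241], [0.241, 0.0, 0.97], [0.0, -1.0, -0.0]]
force: [0.3, 0.3, -1.2]
opening: 0.478
```

Request:
drive_tool(
  commands=[
    {"dx": 0,"dy": 0.025,"dz": 0,"wx": 0,"wy": 0,"wz": 0,"grip": 30},
    {"dx": 0,"dy": 0.0,"dz": 0,"wx": 0,"wy": 0,"wz": 0,"grip": 30},
  ],
)

```text
time_s: 13.38
position: [0.4835, 0.189, 0.0599]
tcp_rot: [[0.971, 0.0, -0.241], [0.241, 0.0, 0.971], [0.0, -1.0, 0.0]]
force: [0.3, -0.4, -0.4]
opening: 0.476
```

Request:
drive_tool(
  commands=[
    {"dx": 0,"dy": 0.02,"dz": 0,"wx": 0,"wy": 0,"wz": 0,"grip": 30},
    {"dx": 0,"dy": 0.0,"dz": 0,"wx": 0,"wy": 0,"wz": 0,"grip": 30},
  ],
)

```text
time_s: 13.62
position: [0.4835, 0.189, 0.0598]
tcp_rot: [[0.97, 0.0, -0.241], [0.241, 0.0, 0.97], [0.0, -1.0, -0.0]]
force: [-1.8, -0.5, 6.1]
opening: 0.479
```

Contact at +6 N. I'll release and rise.

Request:
drive_tool(
  commands=[
    {"dx": 0,"dy": 0,"dz": 0,"wx": 0,"wy": 0,"wz": 0,"grip": 80},
    {"dx": 0,"dy": 0,"dz": 0,"wx": 0,"wy": 0,"wz": 0,"grip": 80},
    {"dx": 0,"dy": 0,"dz": 0,"wx": 0,"wy": 0,"wz": 0,"grip": 80},
    {"dx": 0,"dy": 0,"dz": 0,"wx": 0,"wy": 0,"wz": 0,"grip": 80},
    {"dx": 0,"dy": -0.5,"dz": 0,"wx": 0,"wy": 0,"wz": 0,"grip": 80},
    {"dx": 0,"dy": -0.9,"dz": 0,"wx": 0,"wy": 0,"wz": 0,"grip": 80},
    {"dx": 0,"dy": -0.9,"dz": 0,"wx": 0,"wy": 0,"wz": 0,"grip": 80},
    {"dx": 0,"dy": -0.75,"dz": 0,"wx": 0,"wy": 0.044,"wz": 0,"grip": 80},
  ],
)

```text
time_s: 14.62
position: [0.4835, 0.189, 0.1823]
tcp_rot: [[0.985, 0.001, -0.172], [0.172, 0.0, 0.985], [0.001, -1.0, 0.0]]
force: [-0.0, 0.2, -0.3]
opening: 0.917
```

```bash
python3 -c "
from h import *
plan(*J['b'],.18,10)
"
```

```text
t 14.62 pos [0.4835 0.189  0.1823] yaw 9.88 tilt [ 0.001  0.    -1.   ] F [-0.   0.2 -0.3] op 79.8
units dx,dy,dz [  0.438   0.056 -11.114] wy -0.001
after turn [  0.415   0.056 -11.115]
```

Request:
drive_tool(
  commands=[
    {"dx": 0.04,"dy": 0,"dz": -1,"wx": 0,"wy": 0,"wz": 0,"grip": 80},
    {"dx": 0.04,"dy": 0,"dz": -1,"wx": 0,"wy": 0,"wz": 0,"grip": 80},
    {"dx": 0.04,"dy": 0,"dz": -1,"wx": 0,"wy": 0,"wz": 0,"grip": 80},
    {"dx": 0.04,"dy": 0,"dz": -1,"wx": 0,"wy": 0,"wz": 0,"grip": 80},
    {"dx": 0.04,"dy": 0,"dz": -1,"wx": 0,"wy": 0,"wz": 0,"grip": 80},
    {"dx": 0.04,"dy": 0,"dz": -1,"wx": 0,"wy": 0,"wz": 0,"grip": 80},
    {"dx": 0.04,"dy": 0,"dz": -1,"wx": 0,"wy": 0,"wz": 0,"grip": 80},
    {"dx": 0.04,"dy": 0.05,"dz": -1,"wx": 0,"wy": 0,"wz": 0,"grip": 80},
  ],
)

```text
time_s: 15.62
position: [0.5516, -0.1253, 0.1789]
tcp_rot: [[0.985, 0.0, -0.173], [0.173, 0.0, 0.985], [0.0, -1.0, 0.0]]
force: [0.8, -0.4, 0.2]
opening: 0.919
```

Request:
drive_tool(
  commands=[
    {"dx": 0.04,"dy": 0,"dz": -1,"wx": 0,"wy": 0,"wz": 0,"grip": 80},
    {"dx": 0.04,"dy": 0,"dz": -1,"wx": 0,"wy": 0,"wz": 0,"grip": 80},
    {"dx": 0.02,"dy": 0,"dz": -0.8,"wx": 0,"wy": 0,"wz": 0,"grip": 80},
    {"dx": 0,"dy": 0,"dz": -0.31,"wx": 0,"wy": 0,"wz": 0,"grip": 80},
    {"dx": 0,"dy": 0,"dz": 0,"wx": 0,"wy": 0,"wz": 0,"grip": 80},
    {"dx": 0,"dy": 0,"dz": 0,"wx": 0,"wy": 0,"wz": 0,"grip": 80},
  ],
)

```text
time_s: 16.38
position: [0.5765, -0.2442, 0.1787]
tcp_rot: [[0.985, -0.001, -0.174], [0.174, 0.001, 0.985], [-0.001, -1.0, 0.002]]
force: [-0.5, -0.8, 1.0]
opening: 0.921
```

```bash
cat > chk.py <<'E'
from h import *
from rig import imaging
def chk(sk,jk):
  for n in ['side','scene']:
    p,d=imaging.capture(n);c=imaging.get_calibration(n)
    X,C,U=cloud(p,d,np.array(c['mtx']),np.array(c['dist']),np.array(c['world_to_cam']))
    for nm,c0 in [(k,S[k]) for k in sk]+[(k,J[k]) for k in jk]:
        zz=.094 if c0[1]>0 else .098
        m=(abs(X[:,2]-zz)<.005)&(np.linalg.norm(X[:,:2]-c0,axis=1)<.03);Q=X[m,:2]
        if len(Q)>20:
            q,r=cv2.minEnclosingCircle(Q.astype(np.float32));print(n,nm,np.round(c0,4),len(Q),np.round(q,4),round(r,4),np.median(X[m,2]).round(4))
    cv2.imwrite(f'pics/{n}_last.png',p[:,:,::-1])
E
python3 -c "
from chk import *
plan(*J['b'],.063,10);chk('gr','by')
"
```

```text
t 16.38 pos [ 0.5765 -0.2442  0.1787] yaw 10.04 tilt [-0.001  0.001 -1.   ] F [-0.5 -0.8  1. ] op 80.1
units dx,dy,dz [ 0.007  2.893 -0.051] wy 0.0
after turn [ 0.004  2.893 -0.047]
side g [0.4985 0.1264] 197 [0.4975 0.1266] 0.0211 0.0935
side r [0.483  0.1885] 217 [0.4843 0.1879] 0.0221 0.0931
side b [ 0.577 -0.246] 104 [ 0.5764 -0.2462] 0.0221 0.0971
side y [ 0.586 -0.31 ] 93 [ 0.5837 -0.3061] 0.0219 0.0967
scene g [0.4985 0.1264] 152 [0.5002 0.1267] 0.0222 0.0939
scene r [0.483  0.1885] 141 [0.4878 0.1869] 0.0209 0.0938
scene b [ 0.577 -0.246] 194 [ 0.5795 -0.246 ] 0.0214 0.0978
scene y [ 0.586 -0.31 ] 200 [ 0.5847 -0.31  ] 0.022 0.0978
```

Green and red stand on their cell floors, and the blue estimate agrees. I'll descend and grip.

Request:
drive_tool(
  commands=[
    {"dx": 0.01,"dy": 0.75,"dz": -0.02,"wx": 0,"wy": 0,"wz": 0,"grip": 80},
    {"dx": 0,"dy": 0.75,"dz": 0,"wx": 0,"wy": 0,"wz": 0,"grip": 80},
    {"dx": 0,"dy": 0.75,"dz": 0,"wx": 0,"wy": 0,"wz": 0,"grip": 80},
    {"dx": 0,"dy": 0.64,"dz": 0,"wx": 0,"wy": 0,"wz": 0,"grip": 80},
    {"dx": 0,"dy": 0,"dz": 0,"wx": 0,"wy": 0,"wz": 0,"grip": 80},
  ],
)

```text
time_s: 17.1
position: [0.5762, -0.2446, 0.0616]
tcp_rot: [[0.985, -0.004, -0.175], [0.175, 0.003, 0.985], [-0.004, -1.0, 0.004]]
force: [-0.0, 0.1, 1.5]
opening: 0.92
```

Request:
drive_tool(
  commands=[
    {"dx": 0,"dy": 0,"dz": 0,"wx": 0,"wy": 0,"wz": 0,"grip": 30},
    {"dx": 0,"dy": 0,"dz": 0,"wx": 0,"wy": 0,"wz": 0,"grip": 30},
    {"dx": 0,"dy": 0,"dz": 0,"wx": 0,"wy": 0,"wz": 0,"grip": 30},
    {"dx": 0,"dy": 0,"dz": 0,"wx": 0,"wy": 0,"wz": 0,"grip": 30},
    {"dx": 0,"dy": 0,"dz": 0,"wx": 0,"wy": 0,"wz": 0,"grip": 30},
    {"dx": 0,"dy": 0,"dz": 0,"wx": 0,"wy": 0,"wz": 0,"grip": 30},
  ],
)

```text
time_s: 17.85
position: [0.5771, -0.2466, 0.0637]
tcp_rot: [[0.985, -0.001, -0.174], [0.174, 0.0, 0.985], [-0.001, -1.0, 0.0]]
force: [-2.0, -0.8, 5.2]
opening: 0.479
```

```bash
python3 -c "
from h import *
plan(*S['b'],.183,14)
"
```

```text
t 17.85 pos [ 0.5771 -0.2466  0.0637] yaw 10.0 tilt [-0.001  0.    -1.   ] F [-2.  -0.8  5.2] op 41.7
units dx,dy,dz [-0.543 -2.978 12.715] wy -0.044
after turn [ 0.349 -2.981 12.721]
```

Request:
drive_tool(
  commands=[
    {"dx": 0,"dy": -0.4,"dz": 0,"wx": 0,"wy": 0,"wz": 0,"grip": 30},
    {"dx": 0,"dy": -0.65,"dz": 0,"wx": 0,"wy": 0,"wz": 0,"grip": 30},
    {"dx": 0,"dy": -0.65,"dz": 0,"wx": 0,"wy": 0,"wz": 0,"grip": 30},
    {"dx": 0,"dy": -0.65,"dz": 0,"wx": 0,"wy": 0,"wz": 0,"grip": 30},
    {"dx": 0,"dy": -0.65,"dz": 0,"wx": 0,"wy": -0.044,"wz": 0,"grip": 30},
    {"dx": 0.03,"dy": 0,"dz": 0.7,"wx": 0,"wy": 0,"wz": 0,"grip": 30},
    {"dx": 0.03,"dy": 0,"dz": 1,"wx": 0,"wy": 0,"wz": 0,"grip": 30},
    {"dx": 0.03,"dy": 0,"dz": 1,"wx": 0,"wy": 0,"wz": 0,"grip": 30},
  ],
)

```text
time_s: 18.85
position: [0.555, -0.1398, 0.184]
tcp_rot: [[0.971, 0.001, -0.24], [0.24, 0.0, 0.971], [0.001, -1.0, -0.0]]
force: [-0.2, 0.5, -2.2]
opening: 0.477
```

Request:
drive_tool(
  commands=[
    {"dx": 0.03,"dy": 0,"dz": 1,"wx": 0,"wy": 0,"wz": 0,"grip": 30},
    {"dx": 0.03,"dy": 0,"dz": 1,"wx": 0,"wy": 0,"wz": 0,"grip": 30},
    {"dx": 0.03,"dy": 0,"dz": 1,"wx": 0,"wy": 0,"wz": 0,"grip": 30},
    {"dx": 0.03,"dy": 0,"dz": 1,"wx": 0,"wy": 0,"wz": 0,"grip": 30},
    {"dx": 0.03,"dy": 0,"dz": 1,"wx": 0,"wy": 0,"wz": 0,"grip": 30},
    {"dx": 0.03,"dy": 0,"dz": 1,"wx": 0,"wy": 0,"wz": 0,"grip": 30},
    {"dx": 0.03,"dy": 0,"dz": 1,"wx": 0,"wy": 0,"wz": 0,"grip": 30},
    {"dx": 0.03,"dy": 0,"dz": 1,"wx": 0,"wy": 0,"wz": 0,"grip": 30},
  ],
)

```text
time_s: 19.85
position: [0.4872, 0.1736, 0.1841]
tcp_rot: [[0.971, 0.002, -0.241], [0.241, 0.001, 0.971], [0.002, -1.0, 0.0]]
force: [0.3, -0.2, -1.3]
opening: 0.476
```

Request:
drive_tool(
  commands=[
    {"dx": 0,"dy": 0,"dz": 1,"wx": 0,"wy": 0,"wz": 0,"grip": 30},
    {"dx": 0,"dy": 0,"dz": 0.7,"wx": 0,"wy": 0,"wz": 0,"grip": 30},
    {"dx": 0,"dy": 0,"dz": 0.32,"wx": 0,"wy": 0,"wz": 0,"grip": 30},
    {"dx": 0,"dy": 0,"dz": 0,"wx": 0,"wy": 0,"wz": 0,"grip": 30},
    {"dx": 0,"dy": 0,"dz": 0,"wx": 0,"wy": 0,"wz": 0,"grip": 30},
    {"dx": 0,"dy": 0,"dz": 0,"wx": 0,"wy": 0,"wz": 0,"grip": 30},
  ],
)

```text
time_s: 20.6
position: [0.4682, 0.2495, 0.1834]
tcp_rot: [[0.971, 0.0, -0.24], [0.24, -0.0, 0.971], [-0.0, -1.0, -0.0]]
force: [-0.5, -0.1, -1.1]
opening: 0.478
```

```bash
python3 -c "
from h import *
plan(*S['b'],.0605,14)
"
```

```text
t 20.6 pos [0.4682 0.2495 0.1834] yaw 13.86 tilt [ 0. -0. -1.] F [-0.5 -0.1 -1.1] op 41.6
units dx,dy,dz [-0.008  3.073  0.029] wy -0.002
after turn [-0.008  3.073  0.029]
```

Request:
drive_tool(
  commands=[
    {"dx": 0,"dy": 0.7,"dz": 0.03,"wx": 0,"wy": 0,"wz": 0,"grip": 30},
    {"dx": 0,"dy": 0.8,"dz": 0,"wx": 0,"wy": 0,"wz": 0,"grip": 30},
    {"dx": 0,"dy": 0.8,"dz": 0,"wx": 0,"wy": 0,"wz": 0,"grip": 30},
    {"dx": 0,"dy": 0.5,"dz": 0,"wx": 0,"wy": 0,"wz": 0,"grip": 30},
    {"dx": 0,"dy": 0.2,"dz": 0,"wx": 0,"wy": 0,"wz": 0,"grip": 30},
    {"dx": 0,"dy": 0.07,"dz": 0,"wx": 0,"wy": 0,"wz": 0,"grip": 30},
    {"dx": 0,"dy": 0,"dz": 0,"wx": 0,"wy": 0,"wz": 0,"grip": 30},
    {"dx": 0,"dy": 0,"dz": 0,"wx": 0,"wy": 0,"wz": 0,"grip": 30},
  ],
)

```text
time_s: 21.6
position: [0.468, 0.2518, 0.0614]
tcp_rot: [[0.971, 0.002, -0.241], [0.241, 0.0, 0.971], [0.002, -1.0, 0.0]]
force: [-0.7, -0.6, -1.9]
opening: 0.476
```

Request:
drive_tool(
  commands=[
    {"dx": 0,"dy": 0.025,"dz": 0,"wx": 0,"wy": 0,"wz": 0,"grip": 30},
    {"dx": 0,"dy": 0.0,"dz": 0,"wx": 0,"wy": 0,"wz": 0,"grip": 30},
  ],
)

```text
time_s: 21.85
position: [0.4676, 0.2517, 0.0599]
tcp_rot: [[0.97, 0.001, -0.241], [0.241, 0.0, 0.97], [0.001, -1.0, 0.0]]
force: [0.3, -0.4, -3.0]
opening: 0.477
```

Request:
drive_tool(
  commands=[
    {"dx": 0,"dy": 0.02,"dz": 0,"wx": 0,"wy": 0,"wz": 0,"grip": 30},
    {"dx": 0,"dy": 0.0,"dz": 0,"wx": 0,"wy": 0,"wz": 0,"grip": 30},
  ],
)

```text
time_s: 22.1
position: [0.4675, 0.2517, 0.0597]
tcp_rot: [[0.97, 0.001, -0.241], [0.241, 0.0, 0.97], [0.001, -1.0, -0.0]]
force: [-2.0, -0.6, 5.2]
opening: 0.479
```

Blue has touched down, so I'll release it.

Request:
drive_tool(
  commands=[
    {"dx": 0,"dy": 0,"dz": 0,"wx": 0,"wy": 0,"wz": 0,"grip": 80},
    {"dx": 0,"dy": 0,"dz": 0,"wx": 0,"wy": 0,"wz": 0,"grip": 80},
    {"dx": 0,"dy": 0,"dz": 0,"wx": 0,"wy": 0,"wz": 0,"grip": 80},
    {"dx": 0,"dy": 0,"dz": 0,"wx": 0,"wy": 0,"wz": 0,"grip": 80},
    {"dx": 0,"dy": -0.5,"dz": 0,"wx": 0,"wy": 0,"wz": 0,"grip": 80},
    {"dx": 0,"dy": -0.9,"dz": 0,"wx": 0,"wy": 0,"wz": 0,"grip": 80},
    {"dx": 0,"dy": -0.9,"dz": 0,"wx": 0,"wy": 0,"wz": 0,"grip": 80},
    {"dx": 0,"dy": -0.75,"dz": 0,"wx": 0,"wy": 0.044,"wz": 0,"grip": 80},
  ],
)

```text
time_s: 23.1
position: [0.4675, 0.2517, 0.1821]
tcp_rot: [[0.985, 0.001, -0.172], [0.172, 0.0, 0.985], [0.001, -1.0, 0.0]]
force: [0.3, 0.5, -0.9]
opening: 0.92
```

```bash
sed -i 's/y=(.586,-.310)/y=(.5845,-.309)/' h.py; python3 -c "
from h import *
plan(*J['y'],.18,10)
"
```

```text
t 23.1 pos [0.4675 0.2517 0.1821] yaw 9.88 tilt [ 0.001  0.    -1.   ] F [ 0.3  0.5 -0.9] op 80.0
units dx,dy,dz [  0.476   0.051 -14.311] wy -0.001
after turn [  0.447   0.052 -14.312]
```

Request:
drive_tool(
  commands=[
    {"dx": 0.03,"dy": 0,"dz": -1,"wx": 0,"wy": 0,"wz": 0,"grip": 80},
    {"dx": 0.03,"dy": 0,"dz": -1,"wx": 0,"wy": 0,"wz": 0,"grip": 80},
    {"dx": 0.03,"dy": 0,"dz": -1,"wx": 0,"wy": 0,"wz": 0,"grip": 80},
    {"dx": 0.03,"dy": 0,"dz": -1,"wx": 0,"wy": 0,"wz": 0,"grip": 80},
    {"dx": 0.03,"dy": 0,"dz": -1,"wx": 0,"wy": 0,"wz": 0,"grip": 80},
    {"dx": 0.03,"dy": 0,"dz": -1,"wx": 0,"wy": 0,"wz": 0,"grip": 80},
    {"dx": 0.03,"dy": 0,"dz": -1,"wx": 0,"wy": 0,"wz": 0,"grip": 80},
    {"dx": 0.03,"dy": 0,"dz": -1,"wx": 0,"wy": 0,"wz": 0,"grip": 80},
  ],
)

```text
time_s: 24.1
position: [0.5324, -0.0631, 0.1807]
tcp_rot: [[0.985, -0.0, -0.173], [0.173, 0.0, 0.985], [-0.0, -1.0, 0.0]]
force: [-0.7, 0.2, -0.6]
opening: 0.921
```

Request:
drive_tool(
  commands=[
    {"dx": 0.04,"dy": 0,"dz": -1,"wx": 0,"wy": 0,"wz": 0,"grip": 80},
    {"dx": 0.04,"dy": 0,"dz": -1,"wx": 0,"wy": 0,"wz": 0,"grip": 80},
    {"dx": 0.04,"dy": 0,"dz": -1,"wx": 0,"wy": 0,"wz": 0,"grip": 80},
    {"dx": 0.04,"dy": 0,"dz": -1,"wx": 0,"wy": 0,"wz": 0,"grip": 80},
    {"dx": 0.03,"dy": 0,"dz": -1,"wx": 0,"wy": 0,"wz": 0,"grip": 80},
    {"dx": 0.02,"dy": 0,"dz": -0.9,"wx": 0,"wy": 0,"wz": 0,"grip": 80},
    {"dx": 0,"dy": 0,"dz": -0.41,"wx": 0,"wy": 0,"wz": 0,"grip": 80},
    {"dx": 0,"dy": 0,"dz": 0,"wx": 0,"wy": 0,"wz": 0,"grip": 80},
  ],
)

```text
time_s: 25.1
position: [0.5842, -0.3093, 0.1804]
tcp_rot: [[0.985, -0.0, -0.172], [0.172, 0.001, 0.985], [-0.0, -1.0, 0.001]]
force: [0.2, 0.4, 0.2]
opening: 0.918
```

```bash
python3 -c "
from chk import *
chk('grb','y');plan(*J['y'],.063,10)
"
```

```text
side g [0.4985 0.1264] 194 [0.4964 0.1262] 0.0215 0.0936
side r [0.483  0.1885] 223 [0.4855 0.1878] 0.0218 0.0933
side b [0.4676 0.2505] 246 [0.4666 0.252 ] 0.0223 0.0937
side y [ 0.5845 -0.309 ] 88 [ 0.5814 -0.3081] 0.0229 0.0969
scene g [0.4985 0.1264] 153 [0.4999 0.1266] 0.0216 0.0938
scene r [0.483  0.1885] 138 [0.4878 0.1872] 0.021 0.0941
scene b [0.4676 0.2505] 138 [0.4715 0.251 ] 0.0216 0.0941
scene y [ 0.5845 -0.309 ] 198 [ 0.5847 -0.3088] 0.022 0.0982
t 25.2 pos [ 0.5839 -0.3074  0.1804] yaw 10.02 tilt [-0.001  0.002 -1.   ] F [-0.  -0.2 -0.2] op 80.1
units dx,dy,dz [ 0.011  2.935 -0.048] wy 0.0
after turn [ 0.008  2.935 -0.042]
```

Request:
drive_tool(
  commands=[
    {"dx": 0,"dy": 0.75,"dz": -0.03,"wx": 0,"wy": 0,"wz": 0,"grip": 80},
    {"dx": 0,"dy": 0.75,"dz": 0,"wx": 0,"wy": 0,"wz": 0,"grip": 80},
    {"dx": 0,"dy": 0.75,"dz": 0,"wx": 0,"wy": 0,"wz": 0,"grip": 80},
    {"dx": 0,"dy": 0.68,"dz": 0,"wx": 0,"wy": 0,"wz": 0,"grip": 80},
    {"dx": 0,"dy": 0,"dz": 0,"wx": 0,"wy": 0,"wz": 0,"grip": 80},
  ],
)

```text
time_s: 25.82
position: [0.583, -0.3071, 0.0615]
tcp_rot: [[0.985, -0.005, -0.175], [0.175, 0.004, 0.985], [-0.004, -1.0, 0.005]]
force: [0.4, 1.0, 0.6]
opening: 0.917
```

Request:
drive_tool(
  commands=[
    {"dx": 0,"dy": 0,"dz": 0,"wx": 0,"wy": 0,"wz": 0,"grip": 30},
    {"dx": 0,"dy": 0,"dz": 0,"wx": 0,"wy": 0,"wz": 0,"grip": 30},
    {"dx": 0,"dy": 0,"dz": 0,"wx": 0,"wy": 0,"wz": 0,"grip": 30},
    {"dx": 0,"dy": 0,"dz": 0,"wx": 0,"wy": 0,"wz": 0,"grip": 30},
    {"dx": 0,"dy": 0,"dz": 0,"wx": 0,"wy": 0,"wz": 0,"grip": 30},
    {"dx": 0,"dy": 0,"dz": 0,"wx": 0,"wy": 0,"wz": 0,"grip": 30},
  ],
)

```text
time_s: 26.58
position: [0.584, -0.3103, 0.064]
tcp_rot: [[0.985, -0.001, -0.174], [0.174, 0.0, 0.985], [-0.001, -1.0, 0.0]]
force: [-3.6, -0.3, 4.9]
opening: 0.479
```

```bash
python3 -c "
from h import *
plan(*S['y'],.183,14)
"
```

```text
t 26.57 pos [ 0.584  -0.3103  0.064 ] yaw 10.0 tilt [-0.001  0.    -1.   ] F [-3.6 -0.3  4.9] op 41.6
units dx,dy,dz [-0.549 -2.97  15.911] wy -0.044
after turn [ 0.567 -2.976 15.909]
```

Request:
drive_tool(
  commands=[
    {"dx": 0,"dy": -0.4,"dz": 0,"wx": 0,"wy": 0,"wz": 0,"grip": 30},
    {"dx": 0,"dy": -0.65,"dz": 0,"wx": 0,"wy": 0,"wz": 0,"grip": 30},
    {"dx": 0,"dy": -0.65,"dz": 0,"wx": 0,"wy": 0,"wz": 0,"grip": 30},
    {"dx": 0,"dy": -0.65,"dz": 0,"wx": 0,"wy": 0,"wz": 0,"grip": 30},
    {"dx": 0,"dy": -0.65,"dz": 0,"wx": 0,"wy": -0.044,"wz": 0,"grip": 30},
    {"dx": 0.03,"dy": 0,"dz": 0.7,"wx": 0,"wy": 0,"wz": 0,"grip": 30},
    {"dx": 0.04,"dy": 0,"dz": 1,"wx": 0,"wy": 0,"wz": 0,"grip": 30},
    {"dx": 0.04,"dy": 0,"dz": 1,"wx": 0,"wy": 0,"wz": 0,"grip": 30},
  ],
)

```text
time_s: 27.58
position: [0.5631, -0.2032, 0.1842]
tcp_rot: [[0.971, 0.002, -0.24], [0.24, 0.0, 0.971], [0.002, -1.0, -0.0]]
force: [0.1, -0.9, -2.2]
opening: 0.479
```

Request:
drive_tool(
  commands=[
    {"dx": 0.04,"dy": 0,"dz": 1,"wx": 0,"wy": 0,"wz": 0,"grip": 30},
    {"dx": 0.04,"dy": 0,"dz": 1,"wx": 0,"wy": 0,"wz": 0,"grip": 30},
    {"dx": 0.04,"dy": 0,"dz": 1,"wx": 0,"wy": 0,"wz": 0,"grip": 30},
    {"dx": 0.04,"dy": 0,"dz": 1,"wx": 0,"wy": 0,"wz": 0,"grip": 30},
    {"dx": 0.04,"dy": 0,"dz": 1,"wx": 0,"wy": 0,"wz": 0,"grip": 30},
    {"dx": 0.04,"dy": 0,"dz": 1,"wx": 0,"wy": 0,"wz": 0,"grip": 30},
    {"dx": 0.04,"dy": 0,"dz": 1,"wx": 0,"wy": 0,"wz": 0,"grip": 30},
    {"dx": 0.03,"dy": 0,"dz": 1,"wx": 0,"wy": 0,"wz": 0,"grip": 30},
  ],
)

```text
time_s: 28.58
position: [0.4981, 0.1109, 0.1843]
tcp_rot: [[0.971, 0.002, -0.241], [0.241, 0.001, 0.971], [0.002, -1.0, 0.0]]
force: [1.3, 0.2, -2.0]
opening: 0.478
```

Request:
drive_tool(
  commands=[
    {"dx": 0.03,"dy": 0,"dz": 1,"wx": 0,"wy": 0,"wz": 0,"grip": 30},
    {"dx": 0.03,"dy": 0,"dz": 1,"wx": 0,"wy": 0,"wz": 0,"grip": 30},
    {"dx": 0.03,"dy": 0,"dz": 1,"wx": 0,"wy": 0,"wz": 0,"grip": 30},
    {"dx": 0.03,"dy": 0,"dz": 1,"wx": 0,"wy": 0,"wz": 0,"grip": 30},
    {"dx": 0.03,"dy": 0,"dz": 0.8,"wx": 0,"wy": 0,"wz": 0,"grip": 30},
    {"dx": 0,"dy": 0,"dz": 0.41,"wx": 0,"wy": 0,"wz": 0,"grip": 30},
    {"dx": 0,"dy": 0,"dz": 0,"wx": 0,"wy": 0,"wz": 0,"grip": 30},
    {"dx": 0,"dy": 0,"dz": 0,"wx": 0,"wy": 0,"wz": 0,"grip": 30},
  ],
)

```text
time_s: 29.58
position: [0.4536, 0.3121, 0.1836]
tcp_rot: [[0.971, -0.0, -0.24], [0.24, -0.0, 0.971], [-0.0, -1.0, -0.0]]
force: [0.3, 0.5, -1.1]
opening: 0.476
```

```bash
python3 -c "
from h import *
plan(*S['y'],.0605,14)
"
```

```text
t 29.57 pos [0.4536 0.3121 0.1836] yaw 13.91 tilt [-0. -0. -1.] F [ 0.3  0.5 -1.1] op 41.4
units dx,dy,dz [-0.034  3.078  0.024] wy -0.001
after turn [-0.034  3.078  0.023]
```

Request:
drive_tool(
  commands=[
    {"dx": -0.02,"dy": 0.7,"dz": 0.01,"wx": 0,"wy": 0,"wz": 0,"grip": 30},
    {"dx": 0,"dy": 0.8,"dz": 0,"wx": 0,"wy": 0,"wz": 0,"grip": 30},
    {"dx": 0,"dy": 0.8,"dz": 0,"wx": 0,"wy": 0,"wz": 0,"grip": 30},
    {"dx": 0,"dy": 0.5,"dz": 0,"wx": 0,"wy": 0,"wz": 0,"grip": 30},
    {"dx": 0,"dy": 0.2,"dz": 0,"wx": 0,"wy": 0,"wz": 0,"grip": 30},
    {"dx": 0,"dy": 0.07,"dz": 0,"wx": 0,"wy": 0,"wz": 0,"grip": 30},
    {"dx": 0,"dy": 0,"dz": 0,"wx": 0,"wy": 0,"wz": 0,"grip": 30},
    {"dx": 0,"dy": 0,"dz": 0,"wx": 0,"wy": 0,"wz": 0,"grip": 30},
  ],
)

```text
time_s: 30.58
position: [0.4531, 0.3134, 0.0616]
tcp_rot: [[0.971, 0.002, -0.241], [0.241, 0.001, 0.971], [0.002, -1.0, 0.0]]
force: [0.2, 0.8, -2.3]
opening: 0.476
```

Request:
drive_tool(
  commands=[
    {"dx": 0,"dy": 0.025,"dz": 0,"wx": 0,"wy": 0,"wz": 0,"grip": 30},
    {"dx": 0,"dy": 0.0,"dz": 0,"wx": 0,"wy": 0,"wz": 0,"grip": 30},
  ],
)

```text
time_s: 30.82
position: [0.4525, 0.3133, 0.06]
tcp_rot: [[0.97, 0.0, -0.241], [0.241, 0.0, 0.97], [0.0, -1.0, 0.0]]
force: [0.2, 0.3, -3.4]
opening: 0.481
```

Request:
drive_tool(
  commands=[
    {"dx": 0,"dy": 0.02,"dz": 0,"wx": 0,"wy": 0,"wz": 0,"grip": 30},
    {"dx": 0,"dy": 0.0,"dz": 0,"wx": 0,"wy": 0,"wz": 0,"grip": 30},
  ],
)

```text
time_s: 31.08
position: [0.4525, 0.3133, 0.0599]
tcp_rot: [[0.97, 0.0, -0.241], [0.241, 0.0, 0.97], [0.0, -1.0, 0.0]]
force: [-1.0, -1.1, 4.6]
opening: 0.477
```

Contact. I'll release, rise and back away towards the middle.

Request:
drive_tool(
  commands=[
    {"dx": 0,"dy": 0,"dz": 0,"wx": 0,"wy": 0,"wz": 0,"grip": 80},
    {"dx": 0,"dy": 0,"dz": 0,"wx": 0,"wy": 0,"wz": 0,"grip": 80},
    {"dx": 0,"dy": 0,"dz": 0,"wx": 0,"wy": 0,"wz": 0,"grip": 80},
    {"dx": 0,"dy": 0,"dz": 0,"wx": 0,"wy": 0,"wz": 0,"grip": 80},
    {"dx": 0,"dy": -0.5,"dz": 0,"wx": 0,"wy": 0,"wz": 0,"grip": 80},
    {"dx": 0,"dy": -0.9,"dz": 0,"wx": 0,"wy": 0,"wz": 0,"grip": 80},
    {"dx": 0,"dy": -0.9,"dz": 0,"wx": 0,"wy": 0,"wz": 0,"grip": 80},
    {"dx": 0,"dy": -0.75,"dz": 0,"wx": 0,"wy": 0,"wz": 0,"grip": 80},
  ],
)

```text
time_s: 32.08
position: [0.4526, 0.3132, 0.1823]
tcp_rot: [[0.971, 0.001, -0.241], [0.241, 0.0, 0.971], [0.001, -1.0, 0.0]]
force: [0.4, 0.4, -0.6]
opening: 0.919
```

Request:
drive_tool(
  commands=[
    {"dx": 0,"dy": 0,"dz": -1,"wx": 0,"wy": 0,"wz": 0,"grip": 80},
    {"dx": 0,"dy": 0,"dz": -1,"wx": 0,"wy": 0,"wz": 0,"grip": 80},
    {"dx": 0,"dy": 0,"dz": -1,"wx": 0,"wy": 0,"wz": 0,"grip": 80},
    {"dx": 0,"dy": 0,"dz": -1,"wx": 0,"wy": 0,"wz": 0,"grip": 80},
    {"dx": 0,"dy": 0,"dz": -1,"wx": 0,"wy": 0,"wz": 0,"grip": 80},
    {"dx": 0,"dy": 0,"dz": -1,"wx": 0,"wy": 0,"wz": 0,"grip": 80},
    {"dx": 0,"dy": 0,"dz": -1,"wx": 0,"wy": 0,"wz": 0,"grip": 80},
    {"dx": 0,"dy": 0,"dz": -1,"wx": 0,"wy": 0,"wz": 0,"grip": 80},
  ],
)

```text
time_s: 33.08
position: [0.5298, 0.0013, 0.1809]
tcp_rot: [[0.971, -0.0, -0.241], [0.241, 0.0, 0.971], [-0.0, -1.0, 0.0]]
force: [1.5, -0.0, -0.6]
opening: 0.923
```

```bash
python3 -c "
from chk import *
chk('grby','')
p=cv2.imread('pics/scene_last.png')[120:260,300:500];cv2.imwrite('pics/fin.png',cv2.resize(p,None,fx=3.5,fy=3.5))
"
```

```text
side g [0.4985 0.1264] 196 [0.498  0.1268] 0.022 0.0934
side r [0.483  0.1885] 216 [0.4843 0.1873] 0.0213 0.0937
side b [0.4676 0.2505] 249 [0.4689 0.2515] 0.0213 0.0935
side y [0.4521 0.3126] 284 [0.4529 0.3131] 0.0215 0.0937
scene g [0.4985 0.1264] 152 [0.4995 0.1255] 0.0217 0.0939
scene r [0.483  0.1885] 144 [0.4869 0.1865] 0.0219 0.0941
scene b [0.4676 0.2505] 141 [0.4714 0.2513] 0.0222 0.0938
scene y [0.4521 0.3126] 131 [0.4558 0.3122] 0.021 0.0938
```

View pics/fin.png

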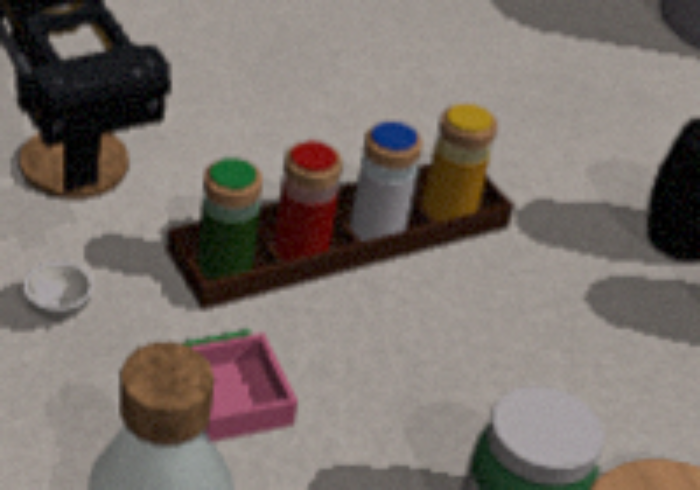

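View pics/side_last.png

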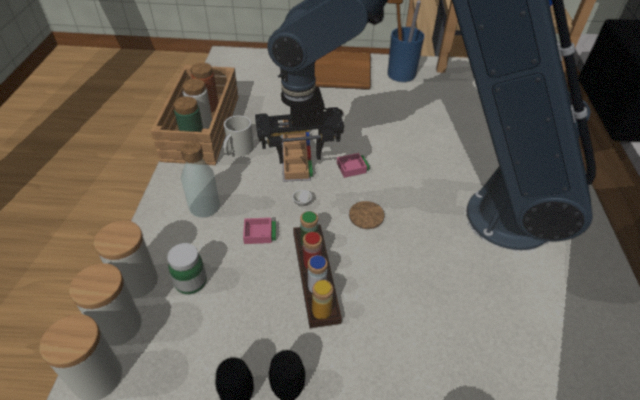

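Both views show all four jars upright in the serving rack: green (232,215), red (308,200), blue (388,180) and yellow (460,160) in the crop. From the robot's left that reads yellow, blue, red, green, the reverse of the start. The gripper is clear of everything.

Request:
drive_tool(
  commands=[
    {"dx": 0,"dy": 0,"dz": 0,"wx": 0,"wy": 0,"wz": 0,"grip": 80},
    {"dx": 0,"dy": 0,"dz": 0,"wx": 0,"wy": 0,"wz": 0,"grip": 80},
  ],
)

```text
time_s: 33.42
position: [0.5289, 0.0037, 0.1808]
tcp_rot: [[0.97, -0.001, -0.242], [0.242, 0.001, 0.97], [-0.001, -1.0, 0.001]]
force: [-0.0, 0.7, -1.2]
opening: 0.915
```

```bash
python3 -c "
from rig import workorder
print(workorder.hand_in())"
```

```text
the job is handed in; nothing more can be done
None
```

All four jars are in the serving rack in reverse order, and I handed the job in at about 33 s. Seen from the robot's left, storage held green, red, blue, yellow and serving now holds yellow, blue, red, green.

**Placing:** I lowered each jar until the wrist force showed it touching the cell floor, then let go. The highest force I read was about 6 N.

**Last checks:** All four lids are at z of about 0.094 m, which means upright on the cell floors. Each jar is within about 5 mm of its cell centre, and the gripper is open and clear.

**Disagreements:** The two fixed cameras differ by 1.5–3 mm in x on the final jar positions, about what the calibration allows and well within the cell clearance. The first move call was refused because keys were missing, and nothing moved.

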